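# Feel out the combination lock and present it open

### The arm

A 7-joint arm with a two-finger parallel gripper is mounted at the origin on a cart in front of the work surface, level with it; the furniture and walls round the work are solid. World frame = base frame: x ahead of the robot, y to its left, z up, the work surface at z = 0. Lengths are in m, angles in rad, forces in N, time in s.
With the tool pointing down it reaches from about 0.425 to 0.925 m from the base axis. Payload 6.8 kg.
Tool frame: the origin (TCP) lies between the finger pads; the fingertips stand 22 mm ahead of it and the grasp point (between the pads) lies 3 mm ahead of it (bot.tip_reach is the distance from the TCP to the fingertips, in m); z points along the fingers, x is the direction in which the jaws open and shut, and the axes are right-handed (so a half turn about z gives the same grasp; the last joint's range is limited). The gripper opens to 85 mm and grips with 20 to 120 N. Pads are 22 mm wide; open, the fingers measure 114 mm over their backs; the gripper's body (76 mm by 85 mm) begins 54 mm behind the grasp point. The pads swing forward as they close: fully open they stand 13 mm farther back than shut.
Start: joints at [1.146, 0.477, 0.022, 1.555, -0.011, 1.109, -0.083], TCP at [0.21, -0.641, 0.253] pointing down, gripper open.
Joint ranges: [-2.96, 2.96], [-0.34, 2.1], [-1.41, 1.46], [0.24, 2.44], [-1.37, 4.51], [0.17, 1.92], [-2.96, 2.96]. Speed limits (rad/s): [2.39, 2.39, 3.14, 3.14, 3.14, 3.14, 3.14].

### API

Orientations are given as a unit quaternion [w, x, y, z].
In Python, from station import bot gives the robot as it stands.
- The arm moves only by the tool step_arm, never from a script. Its argument "targets" is a list of rows, each a list of 5 numbers: the shift along the tool's x, y, z in mm, then the turn about the tool's z in degrees, then the closure, from 0 (fully open) to 1 (shut). In form: [[dx, dy, dz, spin, jaw], ...]. A call has 1 to 20 rows; each row is the pose to reach, as a shift and turn from the pose commanded when the call began, along the tool's axes at that moment; what a row does not reach only later rows make up. A row lasts 1/12 s, in which the tool goes at most 41.7 mm and 7.16 degrees, less where a joint would pass 70% of its speed; a pose out of reach is approached as far as the arm can. A call with a gripper value outside its range is refused whole. The fingers move at their own pace and stop on an object; "newtons" is the grip in N (left out, the last holds). Time passes only in rows, so rows that repeat a pose let the fingers close. It gives the time, the measured TCP pose, the force and the opening at its end, in the units of the state.
- bot.get_obs(): the state, without advancing time (a new reading comes with each control period).
- bot.read_camera(name): name is "scene" or "top" or "wrist"; returns a dict with "frame" (384x512x3 uint8, red, green, blue), "z_map" (384x512 float32, m along the optical axis (not along the pixel's ray), 0 where there is no reading), "fov_y" (degrees; the focal length in pixels is half the picture's height over the tangent of half this angle, whatever the lens; pixels are square), "cx", "cy" (the principal point, pixels), "R" (3x3) and "t" (3): a world point X has camera coordinates R X + t. Camera axes: x right, y down, z forward; pixel columns grow to the right and rows downward; lengths in m; the calibration is good to about 2 mm. A picture is of the moment at which its call begins.
- bot.hand_in(): hands the job in, once; it reports no verdict.
The state is a dict: "t": time; "q": joint angles; "joint_vel": joint speeds; "joint_torque": joint torques, N m; "eef_pos": TCP position; "tool_rot": TCP orientation; "contact_force": force on the tool from outside, world axes, zero at the start; "torque": the same for the moment, N m; "gripper_width": opening from 0.0 (shut) to 1.0 (fully open).
Only numpy, scipy, OpenCV 4.12 (cv2) and the standard library are available. Lean on these libraries where they do the work, as an engineer would, in place of code of your own. Each camera call takes 0.05 s, during which the arm holds its last target.

### The job

The heavy combination lock stands in its wooden cradle on the bench and nobody remembers its setting: leaving it seated there, turn its dial clockwise, taking a fresh grip when needed, and feel past the shallow click until the true notch lets the shackle spring up. Then take the lock by the shackle's top bar, pull the shackle fully open and lift the lock up out of the cradle by it, so that it hangs upright with its underside at least 8 cm above the bench, and finish while still holding it there, at rest. Leave the pliers, screwdriver and spring clamp lying round it where they are.

Things in the scene. Friction and masses are not known exactly. Their poses are not given: they have to be found in the camera images.
- lock: Combination lock, loose, about 0.46 kg, standing in the cradle: dark steel case 50 mm (x) x 132 mm (y) x 50 mm tall. Origin: centre of the case's underside (8 mm above the bench when seated); z up. On its flat top stand the dial (axis at x = 0, y = -43 mm) and the shackle (centred at x = 0, y = +41 mm). Its centre of mass lies under the shackle. Pulling the locked shackle lifts the whole lock.
- dial_grip (a point): Middle of the dial's grip, on its upright axis, 54 mm above the case top; turns with the dial. Over a skirt 44 mm across and a stem stands a black bar grip 40 mm long (along the point's x), 12 mm thick (along y; fingers close across this) and 34 mm tall (34 to 68 mm above the case top).
- dial (a joint): Dial angle, rad, growing clockwise from above; stops at 0 and 2.9; at 0 the bar lies along the lock's x. Starts at 0 to 0.3, stays where left, turns easily (under 0.2 N m). The true notch is somewhere from 1.3 to 2.4: there the shackle springs up; it then stays up and turning on does no harm. About 0.7 rad before it is a shallow notch: a weak click, shackle up 3 mm at most, still locked.
- shackle (a joint): Rise of the shackle, m, along the lock's z: 0 to 0.001 locked; about 0.016 once the true notch lets it spring up by itself; 0.032 fully open at its stop. A soft spring (150 N/m, at rest at 0.020) draws it back to about 0.016 when let go; pulled open it takes 2 to 3 N, less than the lock's weight, and the hanging lock keeps it at its stop.
- shackle_grip (a point): Middle of the shackle's top bar, moving with it: 30 mm above the case top when locked, about 46 mm when sprung up. The shackle is an upright U of 9 mm round bar, legs 38 mm apart along the lock's y; the top bar runs along y, straight for 22 mm. Fingers close along x; 25 mm is free below the bar when locked, about 41 mm when sprung up.
- cradle: Low pale wooden tray fixed to the bench, 74 mm (x) x 156 mm (y) outside (small screw tabs add 24 mm at either end in y), walls 10 mm thick and 26 mm high, floor 8 mm; the lock stands in it with 2 mm play all round and the same axes. Origin: centre of its underside, on the bench.
- pliers: Red-handled combination pliers, 60 x 160 x 12 mm, loose on the bench on the robot's side of the cradle; leave them alone. Origin: centre of the underside.
- screwdriver: Red-handled screwdriver, 27 x 199 x 29 mm, loose on the bench beyond the cradle; leave it alone. Origin: centre of the underside.
- spring_clamp: Orange and black spring clamp, 73 x 118 x 21 mm, loose on the bench to the left of the cradle; leave it alone. Origin: centre of the underside.

How it is judged:
By the outcome, as a careful person would: the job done as asked, in the order asked, and still so for the second after the job is handed in, while the arm keeps its last pose, push and grip.
It also fails if it takes over 54 s, if anything falls off the work surface, if the arm or the gripper's body presses on something with over 40 N, if the wrist force passes 120 N, or if a joint passes its speed limit or range.

## Working session

There is one attempt and no reset: what is moved stays moved. The work goes in short steps, Python scripts to look and compute and a tool call to move; the robot and the scene stay as the last step left them, time stands still between calls to the robot, and variables do not carry over. Pictures are saved under pics/ and viewed, and the job is handed in when it is done.

Besides the shell and the picture viewer there is one more tool, called after "Call:" as name([rows], argument=value, ...), one row to a line, values as JSON. step_arm: Moves the arm, as the interface text tells. Its arguments: {"type":"object","properties":{"targets":{"type":"array"},"newtons":{"type":"number"}},"required":["targets"]}

```bash
mkdir -p pics; cat > h.py <<'E'
import numpy as np, cv2
from station import bot
def cam(n,save=None):
    c=bot.read_camera(n)
    if save: cv2.imwrite('pics/'+save,c['frame'][:,:,::-1])
    return c
def world(c):
    h,w=c['z_map'].shape; f=h/2/np.tan(np.radians(c['fov_y'])/2)
    v,u=np.mgrid[:h,:w]; z=c['z_map']
    P=np.stack([(u-c['cx'])/f*z,(v-c['cy'])/f*z,z],-1)
    W=(P-c['t'])@c['R']; W[z==0]=np.nan
    return W
E
python3 - <<'E'
from h import *
o=bot.get_obs(); print(o)
for n in('scene','top'):
    c=cam(n,n+'0.png'); print(n,c['fov_y'],c['cx'],c['cy'],(-c['R'].T@c['t']).round(3))
    np.savez(n+'0.npz',W=world(c),F=c['frame'])
E
```

```text
{'t': 0.0, 'q': array([ 1.14591317,  0.47782026,  0.02230355,  1.55644486, -0.01152424,
        1.10929211, -0.0831226 ]), 'joint_vel': array([-0.00147581,  0.00041352, -0.00055795, -0.00016998,  0.00165305,
        0.00045429, -0.00083174]), 'joint_torque': array([-7.56933168e-04, -5.96438742e+01,  1.60780393e+00, -2.81191939e+01,
        1.24926565e-02,  9.35811287e-03, -3.12930081e-05]), 'eef_pos': array([ 0.2101154 , -0.64088633,  0.25231423]), 'tool_rot': array([-4.98159868e-04,  8.09793084e-01, -5.86714851e-01, -7.71981644e-04]), 'contact_force': array([0.87102565, 0.2362304 , 0.03857649]), 'torque': array([ 0.03685628, -0.00772413,  0.01850674]), 'gripper_width': 0.9974212200638177}
scene 51.36592703947744 256.6651109751568 188.81275628350804 [0.276 0.67  0.735]
top 43.888421053230275 249.00221440417414 190.4167244688271 [0.469 0.221 0.995]
```

```bash
ls; ls pics
```

```text
h.py
pics
scene0.npz
top0.npz
scene0.png
top0.png
```

View pics/scene0.png

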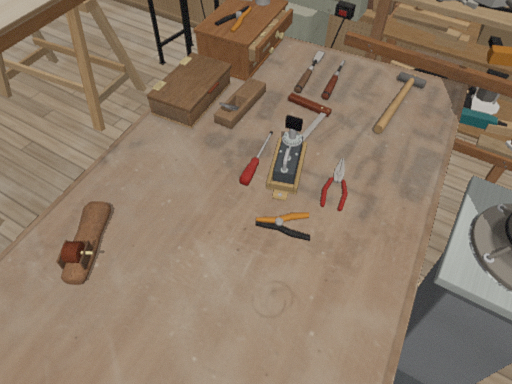

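View pics/top0.png

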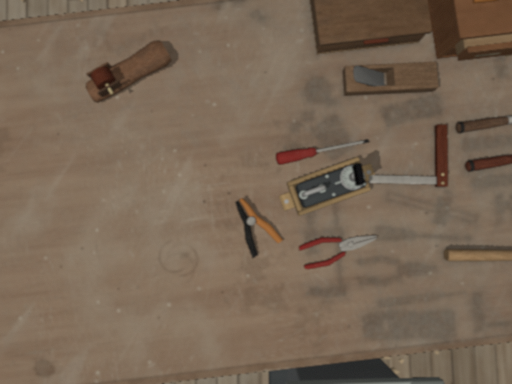

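The top view shows the cradle around (328,185), with the dial at about (355,176) and the shackle at about (315,190). The pliers are at (338,250), the screwdriver at (320,150) and the clamp at (258,225). Next I'll measure the lock.

```bash
python3 - <<'E'
from h import *
d=np.load('top0.npz');W=d['W'];F=d['F']
big=cv2.resize(F[130:280,230:400],None,fx=4.5,fy=4,interpolation=cv2.INTER_CUBIC);cv2.imwrite('pics/topcrop.png',big[:,:,::-1])
d2=np.load('scene0.npz')
cv2.imwrite('pics/scenecrop.png',cv2.resize(d2['F'][90:220,220:370],None,fx=4.5,fy=4.5,interpolation=cv2.INTER_CUBIC)[:,:,::-1])
for name,d_,(r0,r1,c0,c1) in(('top',d,(150,222,275,385)),('scene',d2,(105,205,255,325))):
    w=d_['W'][r0:r1,c0:c1].reshape(-1,3); w=w[~np.isnan(w[:,0])]
    print(name,np.histogram(w[:,2],bins=np.arange(-.01,.15,.01)))
    for lo,hi in((.018,.034),(.05,.066),(.075,.1),(.1,.14)):
        s=w[(w[:,2]>lo)&(w[:,2]<hi)]
        if len(s)<5: continue
        r=cv2.minAreaRect((s[:,:2]*1000).astype(np.float32)); print(lo,hi,len(s),s.mean(0).round(4),r, np.median(s[:,2]))
E
```

```text
top (array([1418, 3232,  241, 1247,   48,   13,  885,  447,   15,   30,  109,
         28,   26,  151,    0]), array([-0.01,  0.  ,  0.01,  0.02,  0.03,  0.04,  0.05,  0.06,  0.07,
        0.08,  0.09,  0.1 ,  0.11,  0.12,  0.13,  0.14]))
0.018 0.034 1332 [0.567  0.0867 0.0256] ((580.3421630859375, 70.74822998046875), (137.48133850097656, 159.98529052734375), 17.952959060668945) 0.025839862209750875
0.05 0.066 1246 [0.5465 0.0678 0.059 ] ((549.9481811523438, 58.829490661621094), (49.820411682128906, 134.9005889892578), 17.738426208496094) 0.058773703282707625
0.075 0.1 146 [0.543  0.0803 0.0913] ((550.7717895507812, 71.8114013671875), (30.857357025146484, 101.31299591064453), 10.05899429321289) 0.09251926946152833
0.1 0.14 205 [0.5625 0.0198 0.1216] ((563.0006713867188, 17.860538482666016), (39.52145004272461, 12.844995498657227), 7.105994701385498) 0.1250250927101252
scene (array([2197, 2587,  357,  559,   69,   67,  582,  194,   37,   50,   87,
         56,   57,   82,    0]), array([-0.01,  0.  ,  0.01,  0.02,  0.03,  0.04,  0.05,  0.06,  0.07,
        0.08,  0.09,  0.1 ,  0.11,  0.12,  0.13,  0.14]))
0.018 0.034 626 [0.5408 0.0882 0.025 ] ((587.8014526367188, -8.325775146484375), (119.89144134521484, 320.04669189453125), 14.9622802734375) 0.025107397537153894
0.05 0.066 731 [0.5437 0.0726 0.0585] ((547.5775146484375, 63.67948913574219), (49.91825485229492, 133.15414428710938), 18.00006103515625) 0.05804527764054553
0.075 0.1 154 [0.5467 0.0655 0.0896] ((551.5989990234375, 73.14823150634766), (37.04764938354492, 107.60398864746094), 8.975707054138184) 0.09087881273050351
0.1 0.14 195 [0.5595 0.025  0.1161] ((560.5234375, 23.131160736083984), (40.00869369506836, 14.905034065246582), 5.27347993850708) 0.11727969254459367
```

View pics/topcrop.png

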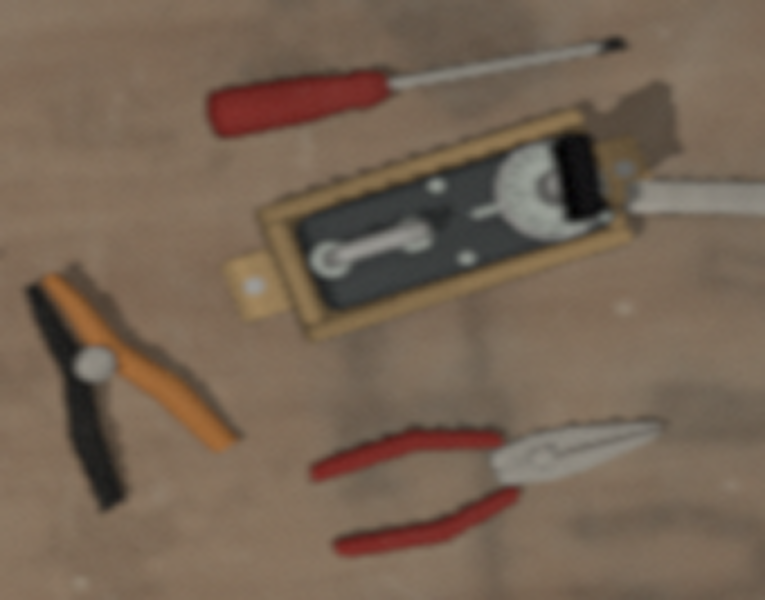

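View pics/scenecrop.png

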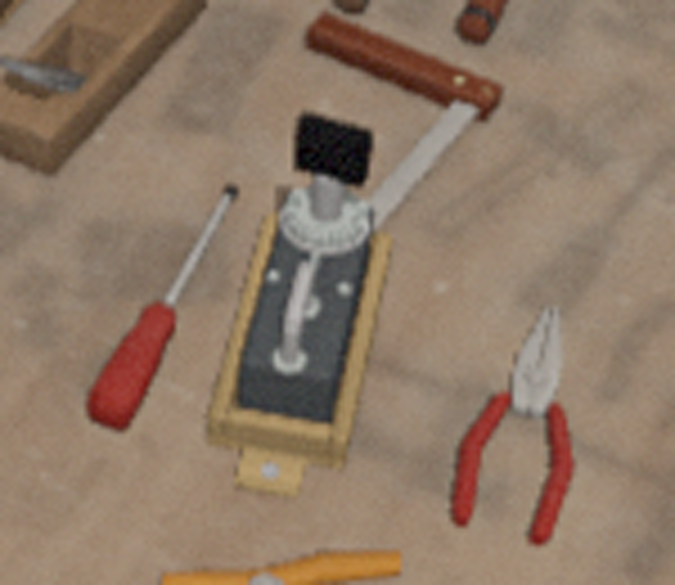

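```bash
cat >> h.py <<'E'
from scipy.spatial.transform import Rotation as Rn
YAW=np.radians(17.8); LX=np.array([np.cos(YAW),np.sin(YAW)]); LY=np.array([-np.sin(YAW),np.cos(YAW)])
C=np.array([.5487,.061]); DIAL=C-.043*LY; SH=C+.041*LY
def goal(p,yaw_deg):
    o=bot.get_obs(); q=o['tool_rot']; R=Rn.from_quat([q[1],q[2],q[3],q[0]]).as_matrix()
    d=R.T@(np.array(p)-o['eef_pos'])*1000; y=np.degrees(np.arctan2(R[1,0],R[0,0]))
    print('shift mm',d.round(1),'spin',round(-(yaw_deg-y),1),'yaw now',round(y,1),'tilt',R[:,2].round(4))
E
python3 - <<'E'
from h import *
print(DIAL,SH,bot.tip_reach)
goal([*DIAL,.2],96)
for f in('top0','scene0'):
    W=np.load(f+'.npz')['W']; w=W.reshape(-1,3)
    for nm,P,lo,hi,r in(('bar',DIAL,.1,.14,.035),('sh',SH,.08,.1,.03)):
        s=w[(np.hypot(*(w[:,:2]-P).T)<r)&(w[:,2]>lo)&(w[:,2]<hi)]
        print(f,nm,len(s),s.mean(0).round(4),s[:,2].max().round(4),cv2.minAreaRect((s[:,:2]*1000).astype(np.float32)))
        s=s[s[:,2]>s[:,2].max()-.012]; print(s.mean(0).round(4),cv2.minAreaRect((s[:,:2]*1000).astype(np.float32)))
E
```

```text
[0.5618449  0.02005844] [0.53616649 0.10003731] 0.022
shift mm [-518.5 -540.2   53.2] spin -167.8 yaw now -71.8 tilt [-7.0e-04  1.5e-03 -1.0e+00]
top0 bar 205 [0.5625 0.0198 0.1216] 0.1299 ((563.0006713867188, 17.860538482666016), (39.52145004272461, 12.844995498657227), 7.105994701385498)
[0.563  0.0188 0.1255] ((563.1029663085938, 17.85760498046875), (39.28564453125, 12.770285606384277), 6.770496845245361)
top0 sh 107 [0.537  0.0989 0.0918] 0.0959 ((537.2818603515625, 98.24940490722656), (8.573698997497559, 45.237579345703125), 17.46752166748047)
[0.5371 0.0985 0.092 ] ((537.3449096679688, 98.0394287109375), (8.466184616088867, 44.783172607421875), 17.081270217895508)
scene0 bar 195 [0.5595 0.025  0.1161] 0.1281 ((560.5234375, 23.131160736083984), (40.00869369506836, 14.905034065246582), 5.27347993850708)
[0.5593 0.024  0.1227] ((560.7923583984375, 23.15597915649414), (39.37923049926758, 14.905034065246582), 5.273480415344238)
scene0 sh 68 [0.5333 0.1074 0.0902] 0.0957 ((534.6577758789062, 103.22735595703125), (8.527643203735352, 42.78209686279297), 17.25518226623535)
[0.5336 0.106  0.091 ] ((534.71484375, 103.04369354248047), (8.527643203735352, 42.39746856689453), 17.25518226623535)
```

Call:
step_arm([
  [-518,-540,53,-84,0],
  [-518,-540,53,-84,0],
  [-518,-540,53,-84,0],
  [-518,-540,53,-84,0],
  [-518,-540,53,-84,0],
  [-518,-540,53,-84,0],
  [-518,-540,53,-84,0],
  [-518,-540,53,-84,0],
  [-518,-540,53,-84,0],
  [-518,-540,53,-84,0],
  [-518,-540,53,-84,0],
  [-518,-540,53,-84,0],
  [-518,-540,53,-84,0],
  [-518,-540,53,-84,0],
  [-518,-540,53,-84,0],
  [-518,-540,53,-84,0],
  [-518,-540,53,-84,0],
  [-518,-540,53,-84,0],
  [-518,-540,53,-84,0],
  [-518,-540,53,-84,0],
])

```text
t: 1.77
eef_pos: [0.5623, 0.0224, 0.1998]
tool_rot: [-0.001, 0.994, 0.109, -0.0]
contact_force: [0.0, -1.3, -0.4]
gripper_width: 1.002
```

```bash
python3 - <<'E'
from h import *
o=bot.get_obs(); print(o['t'],o['q'].round(3),o['eef_pos'].round(4),o['contact_force'].round(2))
goal([*DIAL,.2],96.5)
E
```

```text
1.7667 [ 0.287  0.407 -0.551  1.851  0.255  0.954 -0.159] [0.5623 0.0224 0.1998] [ 0.05 -1.28 -0.44]
shift mm [-0.9  2.1 -0.2] spin -84.0 yaw now 12.5 tilt [-8.0e-04  1.6e-03 -1.0e+00]
```

Call:
step_arm([
  [-1,2,0,-84,0.3],
  [-1,2,0,-84,0.3],
  [-1,2,0,-84,0.3],
  [-1,2,0,-84,0.3],
  [-1,2,0,-84,0.3],
  [-1,2,0,-84,0.3],
  [-1,2,0,-84,0.3],
  [-1,2,0,-84,0.3],
  [-1,2,0,-84,0.3],
  [-1,2,0,-84,0.3],
  [-1,2,0,-84,0.3],
  [-1,2,0,-84,0.3],
  [-1,2,0,-84,0.3],
  [-1,2,0,-84,0.3],
])

```text
t: 2.93
eef_pos: [0.561, 0.0151, 0.1999]
tool_rot: [-0.0, 0.67, 0.742, -0.001]
contact_force: [0.1, 0.0, 0.2]
gripper_width: 0.699
```

```bash
python3 - <<'E'
from h import *
o=bot.get_obs(); print(o['t'],o['q'].round(3),o['eef_pos'].round(4),o['contact_force'].round(2),o['gripper_width'])
goal([*DIAL,.109],96.5)
c=cam('wrist','w1.png'); W=world(c); w=W.reshape(-1,3)
s=w[(np.hypot(*(w[:,:2]-DIAL).T)<.035)&(w[:,2]>.115)&(w[:,2]<.14)]
print(len(s)); 
if len(s)>5: print(s.mean(0),cv2.minAreaRect((s[:,:2]*1000).astype(np.float32)))
E
```

```text
2.9333 [ 0.527  0.488 -0.865  1.84   0.434  1.016  1.157] [0.561  0.0151 0.1999] [0.06 0.02 0.16] 0.6993023121009151
shift mm [ 4.9  1.5 90.9] spin -0.6 yaw now 95.9 tilt [-1.e-03 -8.e-04 -1.e+00]
783
[0.55950734 0.01991579 0.12572456] ((561.1424560546875, 20.201936721801758), (39.100982666015625, 11.96977710723877), 7.607546806335449)
```

View pics/w1.png

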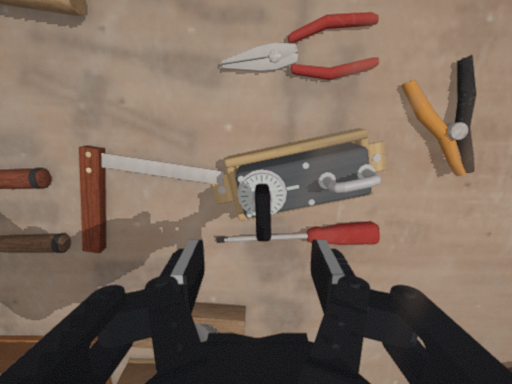

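The wrist view shows the dial bar at about (263,213), between the open fingers' lines, and nothing in the way of the descent. The measured bar centre is (561,20) mm at 7.6°, so I'll lower and grip.

Call:
step_arm([
  [5,1,0,-1.5,0.4],
  [5,1,25,-1.5,0.4],
  [5,1,50,-1.5,0.4],
  [5,1,70,-1.5,0.4],
  [5,1,85,-1.5,0.4],
  [5,1,91,-1.5,0.4],
  [5,1,91,-1.5,0.4],
  [5,1,91,-1.5,0.4],
  [5,1,91,-1.5,0.4],
])

```text
t: 3.73
eef_pos: [0.5628, 0.0223, 0.1105]
tool_rot: [0.001, 0.658, 0.753, 0.001]
contact_force: [-0.6, 0.1, 0.7]
gripper_width: 0.6
```

```bash
python3 - <<'E'
from h import *
o=bot.get_obs(); print(o['t'],o['q'].round(3),o['eef_pos'].round(4),o['contact_force'].round(2),o['gripper_width'])
goal([.5614,.0202,.109],97.5)
E
```

```text
3.7333 [ 0.451  0.603 -0.793  1.905  0.559  0.867  1.076] [0.5628 0.0223 0.1105] [-0.58  0.06  0.66] 0.5996777583619434
shift mm [-1.9 -1.7  1.5] spin 0.2 yaw now 97.7 tilt [ 2.e-03  2.e-04 -1.e+00]
```

Call:
step_arm([
  [-2,-2,1,0,0.4],
  [-2,-2,1,0,0.7],
  [-2,-2,1,0,1],
  [-2,-2,1,0,1],
  [-2,-2,1,0,1],
  [-2,-2,1,0,1],
  [-2,-2,1,0,1],
  [-2,-2,1,0,1],
], newtons=30)

```text
t: 4.4
eef_pos: [0.5605, 0.0194, 0.1088]
tool_rot: [0.0, 0.658, 0.753, -0.0]
contact_force: [-1.0, -2.8, 5.2]
gripper_width: 0.186
```

```bash
python3 - <<'E'
from h import *
o=bot.get_obs(); print(o['t'],o['q'].round(3),o['eef_pos'].round(4),o['contact_force'].round(2),o['torque'].round(3),o['gripper_width'])
goal([.5614,.0202,.109],97.5)
E
```

```text
4.4 [ 0.456  0.602 -0.792  1.91   0.56   0.863  1.078] [0.5605 0.0194 0.1088] [-1.   -2.85  5.17] [-0.405  0.267  0.005] 0.1856314495261286
shift mm [ 0.7  1.  -0.2] spin 0.1 yaw now 97.6 tilt [ 5.e-04 -7.e-04 -1.e+00]
```

Call:
step_arm([
  [0,0,0,4,1],
  [0,0,0,8,1],
  [0,0,0,12,1],
  [0,0,0,16,1],
  [0,0,0,20,1],
  [0,0,0,24,1],
  [0,0,0,28,1],
  [0,0,0,30,1],
  [0,0,0,30,1],
])

```text
t: 5.15
eef_pos: [0.5606, 0.0203, 0.1088]
tool_rot: [0.0, 0.831, 0.556, 0.001]
contact_force: [-0.8, 0.8, 5.0]
gripper_width: 0.187
```

```bash
cat >> h.py <<'E'
def look(tag):
    o=bot.get_obs(); print(o['t'],o['q'].round(3),o['eef_pos'].round(4),o['contact_force'].round(2),o['torque'].round(3),o['gripper_width'])
    goal([.5614,.0202,.109],97.5)
    for n in('scene','top'):
        c=cam(n,n+tag+'.png'); w=world(c).reshape(-1,3)
        s=w[(np.abs((w[:,:2]-SH)@LX)<.012)&(np.abs((w[:,:2]-SH)@LY)<.025)&(w[:,2]>.075)&(w[:,2]<.13)]
        print(n,'shackle',len(s),np.percentile(s[:,2],[50,90,97]).round(4) if len(s) else '',s[:,:2].mean(0).round(4))
E
python3 - <<'E'
from h import *
look('a')
E
```

```text
5.15 [ 0.37   0.563 -0.671  1.916  0.47   0.823  0.626] [0.5606 0.0203 0.1088] [-0.78  0.78  5.01] [ 0.151  0.163 -0.05 ] 0.1871292879526904
shift mm [ 0.2  0.8 -0.2] spin -29.9 yaw now 67.6 tilt [ 1.e-03  4.e-04 -1.e+00]
scene shackle 73 [0.0909 0.0939 0.0945] [0.5331 0.1073]
top shackle 111 [0.0929 0.096  0.0971] [0.5369 0.0993]
```

Call:
step_arm([
  [0,0,0,4,1],
  [0,0,0,8,1],
  [0,0,0,12,1],
  [0,0,0,16,1],
  [0,0,0,20,1],
  [0,0,0,24,1],
  [0,0,0,28,1],
  [0,0,0,32,1],
  [0,0,0,34,1],
  [0,0,0,34,1],
])

```text
t: 6.08
eef_pos: [0.5612, 0.0211, 0.1088]
tool_rot: [-0.0, 0.957, 0.29, 0.001]
contact_force: [0.5, 3.4, 3.4]
gripper_width: 0.191
```

```bash
python3 - <<'E'
from h import *
look('b')
E
```

```text
6.0833 [ 0.267  0.529 -0.533  1.922  0.369  0.786  0.118] [0.5612 0.0211 0.1088] [0.48 3.43 3.44] [ 0.712 -0.298 -0.022] 0.19096136878820688
shift mm [-0.3  0.9 -0.2] spin -63.8 yaw now 33.7 tilt [ 0.0022  0.0017 -1.    ]
scene shackle 71 [0.0908 0.094  0.0944] [0.5332 0.1071]
top shackle 111 [0.0924 0.0954 0.0972] [0.5368 0.0993]
```

Call:
step_arm([
  [0,0,0,3,1],
  [0,0,0,6,1],
  [0,0,0,9,1],
  [0,0,0,12,1],
  [0,0,0,15,1],
  [0,0,0,18,1],
  [0,0,0,20,1],
  [0,0,0,20,1],
])

```text
t: 6.85
eef_pos: [0.5611, 0.0207, 0.1088]
tool_rot: [-0.001, 0.993, 0.119, 0.001]
contact_force: [1.9, 5.7, 5.5]
gripper_width: 0.186
```

```bash
python3 - <<'E'
from h import *
look('c')
E
```

```text
6.85 [ 0.204  0.512 -0.45   1.926  0.31   0.769 -0.181] [0.5611 0.0207 0.1088] [1.95 5.73 5.48] [ 1.031 -0.409  0.01 ] 0.18579232978790214
shift mm [ 0.2  0.6 -0.2] spin -83.8 yaw now 13.7 tilt [ 0.0019  0.0013 -1.    ]
scene shackle 99 [0.1041 0.1084 0.1095] [0.5328 0.1085]
top shackle 118 [0.1073 0.11   0.1115] [0.5366 0.0999]
```

The shackle has risen about 16 mm, from 92 to 108 mm, in both cameras. The true notch is found. I'll release the dial and go up.

Call:
step_arm([
  [0,0,0,0,0.5],
  [0,0,0,0,0.4],
  [0,0,0,0,0.4],
  [0,0,0,0,0.4],
  [0,0,-30,0,0.4],
  [0,0,-60,0,0.4],
  [0,0,-90,0,0.4],
  [0,0,-90,0,0.4],
])

```text
t: 7.62
eef_pos: [0.5631, 0.0199, 0.2037]
tool_rot: [0.0, 0.993, 0.119, 0.004]
contact_force: [0.3, -0.2, 0.7]
gripper_width: 0.599
```

```bash
python3 - <<'E'
from h import *
look('d'); goal([.536,.1,.2],17.6)
for n in('top','wrist'):
    c=cam(n,n+'d2.png'); w=world(c).reshape(-1,3)
    for lo,hi,nm in((.098,.12,'sh'),(.05,.066,'case')):
        ok=(np.abs((w[:,:2]-C)@LX)<.03)&(np.abs((w[:,:2]-C)@LY)<.075)&(w[:,2]>lo)&(w[:,2]<hi)
        if nm=='sh': ok&=((w[:,:2]-SH)@LY>-.03)
        s=w[ok]
        if len(s)>9:print(n,nm,len(s),s.mean(0).round(4),cv2.minAreaRect((s[:,:2]*1000).astype(np.float32)))
E
```

```text
7.6167 [ 0.249  0.389 -0.496  1.855  0.227  0.945 -0.11 ] [0.5631 0.0199 0.2037] [ 0.25 -0.21  0.71] [ 0.004 -0.092  0.014] 0.5988017468560247
shift mm [-2.4 -0.9 94.7] spin -83.9 yaw now 13.6 tilt [ 8.2e-03  1.0e-04 -1.0e+00]
scene shackle 96 [0.1034 0.1085 0.1097] [0.533  0.1085]
top shackle 120 [0.1072 0.1102 0.1115] [0.537  0.0999]
shift mm [ -4.9 -84.3  -0.9] spin -4.0 yaw now 13.6 tilt [ 1.9e-03 -6.0e-04 -1.0e+00]
top sh 113 [0.5373 0.0986 0.1071] ((537.8419799804688, 97.72947692871094), (8.903382301330566, 45.92287826538086), 16.915300369262695)
top case 1273 [0.5472 0.0654 0.0591] ((549.5472412109375, 59.32020568847656), (49.98008728027344, 133.2606658935547), 17.11975860595703)
wrist sh 746 [0.537  0.1004 0.1072] ((537.2005004882812, 99.66581726074219), (8.948929786682129, 45.67804718017578), 17.223480224609375)
wrist case 5416 [0.5459 0.0721 0.059 ] ((548.9649658203125, 61.438270568847656), (50.051605224609375, 132.2926025390625), 17.079269409179688)
```

View pics/wristd2.png

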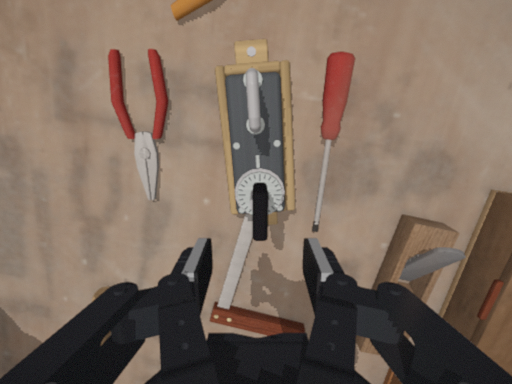

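View pics/scened.png

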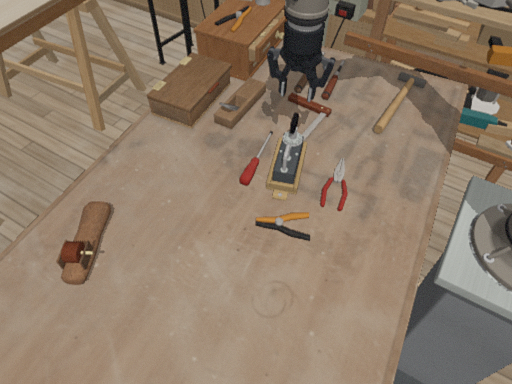

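The wrist view shows the raised shackle at (254,100), the dial bar now along the case at (260,212), and the pliers and screwdriver undisturbed. Moving over the shackle.

Call:
step_arm([
  [-4,-25,0,-3.6,0.4],
  [-4,-50,0,-3.6,0.4],
  [-4,-75,0,-3.6,0.4],
  [-4,-84,0,-3.6,0.4],
  [-4,-84,0,-3.6,0.4],
  [-4,-84,0,-3.6,0.4],
  [-4,-84,0,-3.6,0.4],
])

```text
t: 8.4
eef_pos: [0.5366, 0.0986, 0.1976]
tool_rot: [0.001, 0.989, 0.149, -0.001]
contact_force: [0.3, -0.9, 0.3]
gripper_width: 0.598
```

```bash
python3 - <<'E'
from h import *
goal([.537,.0997,.105],17.2)
E
```

```text
shift mm [ 0.8 -1.  92.6] spin -0.0 yaw now 17.2 tilt [-0.0011 -0.0012 -1.    ]
```

Call:
step_arm([
  [1,-1,25,0,0.4],
  [1,-1,50,0,0.4],
  [1,-1,70,0,0.4],
  [1,-1,85,0,0.4],
  [1,-1,92,0,0.4],
  [1,-1,92,0,0.4],
  [1,-1,92,0,0.4],
  [1,-1,92,0,0.4],
])

```text
t: 9.07
eef_pos: [0.5381, 0.1013, 0.1073]
tool_rot: [0.0, 0.989, 0.15, 0.001]
contact_force: [-0.2, -0.1, 0.2]
gripper_width: 0.6
```

```bash
python3 - <<'E'
from h import *
goal([.537,.0997,.105],17.2)
o=bot.get_obs();print(o['contact_force'])
c=cam('wrist','w3.png')
E
```

```text
shift mm [-1.5  1.2  2.3] spin 0.0 yaw now 17.2 tilt [ 1.7e-03  2.0e-04 -1.0e+00]
[-0.20967987 -0.08762701  0.22098869]
```

View pics/w3.png

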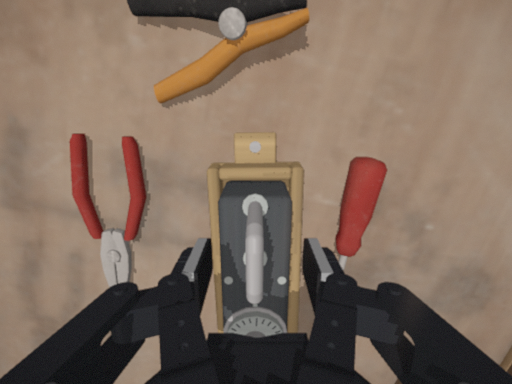

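The fingers straddle the shackle bar, which is centred at column ~254. Closing.

Call:
step_arm([
  [-1,1,2,0,0.5],
  [-1,1,2,0,0.7],
  [-1,1,2,0,0.85],
  [-1,1,2,0,1],
  [-1,1,2,0,1],
  [-1,1,2,0,1],
  [-1,1,2,0,1],
  [-1,1,2,0,1],
  [-1,1,2,0,1],
], newtons=60)

```text
t: 9.87
eef_pos: [0.5367, 0.1004, 0.1044]
tool_rot: [-0.0, 0.989, 0.15, 0.0]
contact_force: [0.8, 0.5, 0.7]
gripper_width: 0.085
```

```bash
python3 - <<'E'
from h import *
goal([.537,.0997,.105],17.2)
o=bot.get_obs();print(o['contact_force'],o['torque'],o['gripper_width'])
E
```

```text
shift mm [ 0.   0.8 -0.6] spin 0.0 yaw now 17.2 tilt [ 4.e-04  1.e-04 -1.e+00]
[0.78072636 0.50816509 0.65586114] [-0.02261117 -0.17040418 -0.05072567] 0.08480204188439121
```

Call:
step_arm([
  [0,0,-4,0,1],
  [0,0,-8,0,1],
  [0,0,-12,0,1],
  [0,0,-15,0,1],
  [0,0,-18,0,1],
  [0,0,-21,0,1],
  [0,0,-24,0,1],
  [0,0,-27,0,1],
  [0,0,-30,0,1],
  [0,0,-30,0,1],
  [0,0,-30,0,1],
])

```text
t: 10.78
eef_pos: [0.5365, 0.1003, 0.1344]
tool_rot: [0.0, 0.989, 0.15, 0.0]
contact_force: [0.1, 0.3, -5.3]
gripper_width: 0.082
```

```bash
python3 - <<'E'
from h import *
o=bot.get_obs();print(o['contact_force'],o['torque'],o['gripper_width'],o['eef_pos'])
c=cam('scene'); cv2.imwrite('pics/s4.png',cv2.resize(c['frame'][60:220,210:390],None,fx=4,fy=3.7,interpolation=cv2.INTER_CUBIC)[:,:,::-1])
E
```

```text
[ 0.10824312  0.3003018  -5.31031258] [0.02094196 0.03261928 0.00307345] 0.08234960136125472 [0.5365367  0.10034386 0.13440381]
```

View pics/s4.png

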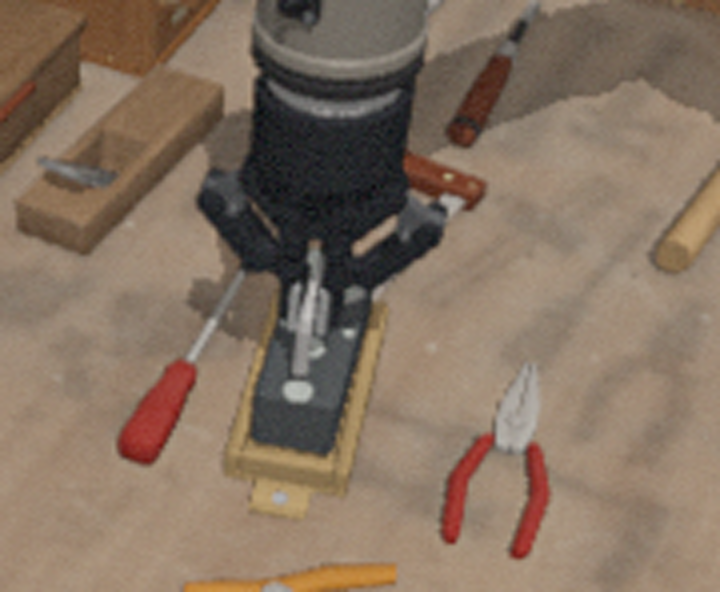

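The load is about 5 N and the lock is rising freely in the cradle, level. The shackle and fingers are at about (305,310). Next: lift on.

Call:
step_arm([
  [0,0,-6,0,1],
  [0,0,-12,0,1],
  [0,0,-18,0,1],
  [0,0,-25,0,1],
  [0,0,-32,0,1],
  [0,0,-40,0,1],
  [0,0,-48,0,1],
  [0,0,-56,0,1],
  [0,0,-64,0,1],
  [0,0,-72,0,1],
  [0,0,-80,0,1],
  [0,0,-88,0,1],
  [0,0,-95,0,1],
  [0,0,-101,0,1],
  [0,0,-106,0,1],
  [0,0,-109,0,1],
  [0,0,-110,0,1],
  [0,0,-110,0,1],
  [0,0,-110,0,1],
  [0,0,-110,0,1],
])

```text
t: 12.5
eef_pos: [0.5363, 0.1003, 0.2439]
tool_rot: [0.0, 0.989, 0.15, -0.0]
contact_force: [0.4, 0.0, -4.4]
gripper_width: 0.085
```

Call:
step_arm([
  [0,0,0,0,1],
  [0,0,0,0,1],
  [0,0,0,0,1],
  [0,0,0,0,1],
  [0,0,0,0,1],
  [0,0,0,0,1],
  [0,0,0,0,1],
  [0,0,0,0,1],
  [0,0,0,0,1],
  [0,0,0,0,1],
])

```text
t: 13.33
eef_pos: [0.5365, 0.1003, 0.2443]
tool_rot: [0.0, 0.989, 0.15, 0.0]
contact_force: [-0.4, -0.1, -4.7]
gripper_width: 0.081
```

```bash
python3 - <<'E'
from h import *
o=bot.get_obs();print(o['contact_force'],o['torque'],o['gripper_width'],o['eef_pos'],abs(o['joint_vel']).max())
for n in('scene','wrist','top'):
    c=cam(n); w=world(c)
    if n=='scene': cv2.imwrite('pics/s5.png',cv2.resize(c['frame'][30:220,210:390],None,fx=4,fy=3.1,interpolation=cv2.INTER_CUBIC)[:,:,::-1])
    elif n=='wrist': cv2.imwrite('pics/w5.png',c['frame'][:,:,::-1])
    p=w.reshape(-1,3)
    ok=(np.abs((p[:,:2]-C)@LX)<.028)&(np.abs((p[:,:2]-C)@LY)<.07)&(p[:,2]>.155)&(p[:,2]<.18)
    s=p[ok]
    if len(s)>20:
        A=np.c_[s[:,:2]-C,np.ones(len(s))]
        for _ in range(4):
            f,*_r=np.linalg.lstsq(A,s[:,2],rcond=None); k=abs(A@f-s[:,2])<.004; A=A[k];s=s[k]
        print(n,len(s),'plane slope',f.round(3),'underside',f[2]-.05,cv2.minAreaRect((s[:,:2]*1000).astype(np.float32)))
E
```

```text
[-0.38532064 -0.06912693 -4.7355404 ] [0.04277713 0.05782784 0.01404018] 0.08131029198769048 [0.53654775 0.10034692 0.24432658] 0.0017974301985502737
scene 103 plane slope [ 0.096 -0.074  0.176] underside 0.12603285871235514 ((547.0204467773438, 65.68153381347656), (49.84811019897461, 128.2825927734375), 17.281719207763672)
wrist 255 plane slope [ 0.087 -0.263  0.188] underside 0.1383949065977116 ((536.1182250976562, 103.52210235595703), (50.18025207519531, 44.961544036865234), 19.333070755004883)
top 30 plane slope [ 0.18  -0.451  0.202] underside 0.15157502743239804 ((532.3053588867188, 112.94202423095703), (50.94573974609375, 23.042314529418945), 26.92287254333496)
```

View pics/s5.png

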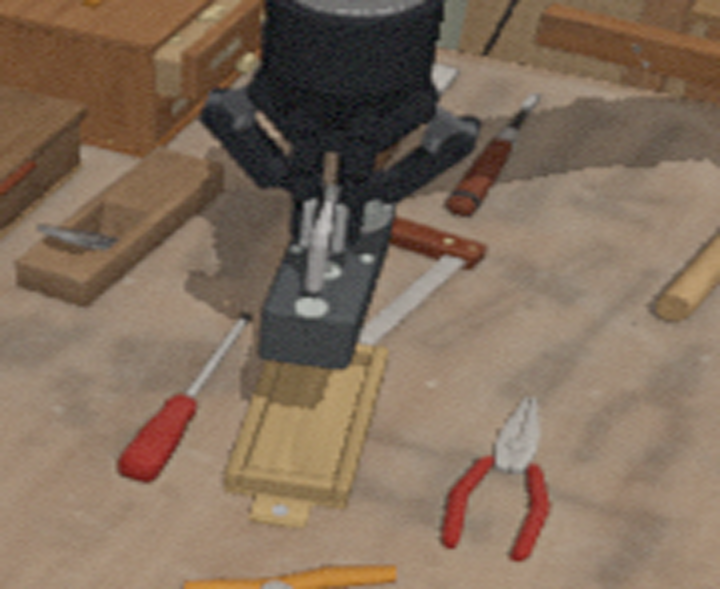

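View pics/w5.png

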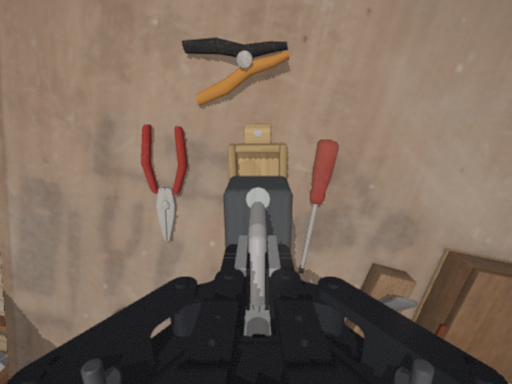

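The lock hangs clear of the cradle: the scene view shows its case at (320,300) and the tray empty. My plane window clipped the case top, though (about 0.182 m expected), so I'll refit the tilt.

```bash
python3 - <<'E'
from h import *
for n in('scene','wrist'):
    c=cam(n); p=world(c).reshape(-1,3)
    u=(p[:,:2]-C)@LX; v=(p[:,:2]-C)@LY
    ok=(np.abs(u)<.024)&(v>.03)&(v<.067)&(p[:,2]>.165)&(p[:,2]<.205)
    ok2=(np.abs(u)<.024)&(v>-.03)&(v<.067)&(p[:,2]>.165)&(p[:,2]<.205)
    for k0 in(ok,ok2):
        A=np.c_[u,v,np.ones(len(u))][k0];z=p[k0,2]
        m=np.median(z); k=abs(z-m)<.01;A=A[k];z=z[k]
        for _ in range(6):
            f,*_r=np.linalg.lstsq(A,z,rcond=None); k=abs(A@f-z)<.003; A=A[k];z=z[k]
        print(n,len(z),m,f.round(4),A[:,1].min(),A[:,1].max())
    all_=(np.abs(u)<.04)&(v<.1)&(v>-.1)&(p[:,2]>.1)&(p[:,2]<.205)
    print(n,'min z near',np.percentile(p[all_,2],[0,1,3,10]),'v',np.percentile(v[all_],[1,99]))
E
```

```text
scene 241 0.1809381376371613 [ 0.0119 -0.0384  0.1829] 0.0300459854372874 0.06686463497803055
scene 462 0.18108369582665187 [ 0.0061 -0.0043  0.1814] -0.02845570628210357 0.06686463497803055
scene min z near [0.13180554 0.13613121 0.1384325  0.14622425] v [-0.05059652  0.06872974]
wrist 2337 0.18205530242677015 [ 0.0101 -0.0067  0.1824] 0.030032402150412838 0.06685492888341713
wrist 2624 0.18211151399428044 [ 0.0086 -0.0756  0.1857] -0.029975028071007975 0.06661446330751086
wrist min z near [0.13532901 0.13839147 0.1446356  0.16163388] v [-0.040617    0.06636309]
```

```bash
python3 - <<'E'
from h import *
print(bot.hand_in()); o=bot.get_obs(); print(o['t'],o['eef_pos'],o['gripper_width'])
E
```

```text
the job is handed in; nothing more can be done
None
the job is handed in; nothing more can be done
```

The lock is open and hanging by its shackle's top bar, clear of the cradle and at rest. I handed the job in about 13.5 s into the 54 s limit.

**Dial:** One grip was enough. I turned it clockwise about 84°, to roughly 1.65 rad. I didn't notice the shallow click. The shackle then rose about 16 mm in both the scene and top cameras, which is the true notch.

**Lift:** I let go of the dial, took the shackle's top bar with a 60 N grip and pulled it open. I then raised the gripper 140 mm in total.

**Last checks:**
- **Height and tilt:** the case top is at about 0.182 m, so the underside is about 0.13 m above the bench. The case is level to within about 1° in the better plane fits.
- **Shackle:** the bar sits about 62 mm above the case top, so it is fully open.
- **Load and motion:** the wrist carries 4.7 N, about the lock's weight, and the arm is still.
- **Other tools:** the pliers, screwdriver and spring clamp look unmoved in the pictures. I did not measure their positions again.

**Checks that disagreed:** my first tilt fits showed slopes of up to 0.45 because their height window cut off the case top. After I widened the window, one wrist-camera fit still gave about 4° (slope 0.076), probably because it included points on the fingers. The other three refits gave 2° or less.

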